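Leak test: stopper the flask and hold the vacuum pump at the mark

ROBOT

A 6-joint arm with a two-finger parallel gripper is mounted at the origin on the work surface. World frame = base frame: x ahead of the robot, y to its left, z up, the work surface at z = 0. Lengths are in mm, angles in rad, forces in N, time in s.
With the tool pointing down it reaches from about 350 to 850 mm from the base axis. Payload 8.1 kg.
Tool frame: the origin (TCP) lies where the fingers leave the gripper's body, on its centre line; the fingertips stand 73 mm ahead of it and the grasp point (between the pads) lies 54 mm ahead of it (env.finger_overhang is the distance from the TCP to the fingertips, in mm); z points along the fingers, y is the line along which they close (so a half turn about z gives the same grasp; the last joint's range is limited). The gripper opens to 85 mm and grips with 20 to 120 N. Pads are 22 mm wide; open, the fingers measure 114 mm over their backs; the gripper's body (76 mm by 85 mm) begins 54 mm behind the grasp point. The pads swing forward as they close: fully open they stand 13 mm farther back than shut.
Start: joints at [-1.322, 0.13, 1.488, -0, 1.523, -0.085], TCP at [196.602, -566.881, 303.892] pointing down, gripper open.
Joint ranges: [-2.96, 2.96], [-0.89, 2.26], [0.02, 2.5], [-1.34, 4.48], [0, 2.73], [-2.66, 2.66]. Speed limits (rad/s): [2.39, 2.39, 2.79, 3.14, 3.14, 3.14].

INTERFACE

Orientations are given as a unit quaternion [w, x, y, z].
In Python, from cell import env, viewer, workorder gives the robot as it stands. The module is installed in compiled form; this text tells all that it offers.
- The arm moves only by the shell command python3 -m inch 'ROWS' [FORCE]. ROWS is JSON, a list of rows, each an object of numbers: "tx", "ty", "tz": the shift along the tool's x, y, z each as a share of 2.5 cm, from -1 to 1; "twist": the turn about the tool's z as a share of 180 degrees, from -1 to 1; "claw": the opening, from 0 (shut) to 1 (fully open). A call has 1 to 12 rows; each row shifts and turns the commanded pose from where the row before left it, along the tool's axes as they then stand; what a row does not reach is not made up. A row lasts 1/12 s, in which the tool goes at most 41.7 mm and 7.16 degrees, less where a joint would pass 70% of its speed; a pose out of reach is approached as far as the arm can. A call with a number of a shift or a turn outside -1 to 1 is refused whole. A call with a gripper value outside its range is refused whole. The fingers move at their own pace and stop on an object; FORCE is the grip in N (left out, the last holds). Time passes only in rows, so rows that do not move let the fingers close. It gives the time, the measured TCP pose, the force, the opening and the grip force at its end, in the units of the state.
- env.get_state(): the state, without advancing time (a new reading comes with each control period).
- viewer.snapshot(name): name is "scene" or "top" or "wrist"; returns the picture (480x640x3 uint8, red, green, blue); there is no depth.
- viewer.calibration(name): a dict with "vfov" (degrees; the focal length in pixels is half the picture's height over the tangent of half this angle, whatever the lens; pixels are square), "cx", "cy" (the principal point, pixels), "position" and "attitude" of the camera in the world; the wrist camera has in their place "T_tool_cam" (4x4, takes a point from camera to tool coordinates, whose origin is the TCP and whose axes are the flange's). Camera axes: x right, y down, z forward; pixel columns grow to the right and rows downward; lengths in mm; the calibration is good to about 2 mm. A picture is of the moment at which its call begins: read the wrist's pose just before it. calibration takes no time and is no camera call.
- workorder.close_job(): hands the job in; it is judged then, once.
Trained networks look in the newest picture that a camera, given by its name, has taken for a name from the list of things; names that differ only in an ending like _2 or _b are one class to them, and where a whole thing is asked for, a point or a joint stands for the part that bears it (a point fixed in the world has none). Each returns a list of dicts, best first, with "score" (0 to 1); they miss things now and then, are a little off and sometimes report something else, mostly with a low value. They report only what shows in the picture. A call takes as long as a camera call. They do not tell look-alikes from the thing itself.
- viewer.boxes_of(camera, target): "bbox" ([centre column, centre row, width, height] in pixels, round what is visible of it).
- viewer.place_of(camera, target): "centre" ([row, column] in pixels: a listed point, or the origin of a listed thing).
The state is a dict: "clock": time; "joint_positions": joint angles; "qvel": joint speeds; "joint_torque": joint torques, N m; "eef_pos": TCP position; "tool_rot": TCP orientation; "force": force on the tool from outside, world axes, zero at the start; "moment": the same for the moment, N m; "gripper_width": finger opening in mm; "finger_force": force on a finger pad.
Only numpy, scipy, OpenCV 4.12 (cv2) and the standard library are available. Lean on these libraries where they do the work, as an engineer would, in place of code of your own. Each camera call takes 0.05 s, during which the arm holds its last target. There are 200 camera calls.

TASK

Leak-test the pressure sensor: lift the orange sensor stopper out of its grey dock, lower it into the mouth of the flask until its collar sits flat on the rim, and let go of it. Then pull the pump's red spring-return handle out until its black pointer is level with the middle of the yellow clip and keep it there: finish while still gripping the handle at the mark, for it springs back if released. Leave the breadboard, the controller board and the multimeter where they are.

Things in the scene. Friction and masses are not known exactly. Their poses are not given: they have to be found in the camera images.
- stopper: Sensor stopper, loose, about 60 g, 80 mm tall, standing upright with its own z axis up. From the bottom: black rubber taper 30 mm long (22 mm diameter at the tip, 30 mm at its top), black collar 44 mm diameter and 6 mm thick, orange sensor block 30 mm (own x) by 20 mm (own y) by 44 mm tall. Origin: centre of the taper's lower end; the collar's underside is 30 mm above it.
- stopper_grip (a point): Centre of the stopper's orange block, where it is grasped (20 mm wide along the stopper's own y, 30 mm along its x); 28 mm above the collar's underside, 22 mm above the collar's top, 22 mm below the stopper's top. Axes as the stopper.
- dock: Grey parking block, fixed, 56 x 56 mm and 34 mm tall, with a round 34 mm hole right through in which the stopper waits, its collar resting on the block's top. It may be on the left or the right of the robot. Origin: centre of its underside.
- flask_mouth (a point): Centre of the flask's mouth, at rim height, 150 mm above the table. The clear glass flask (84 mm wide at the foot) is fixed on the test stand; its neck is upright, 33 mm inside diameter, 45 mm deep, with a blue ring 49 mm in diameter round the rim. Properly seated, the stopper's collar lies on this rim. Axes as the stand.
- stand: Test stand, fixed: an aluminium base plate 270 mm (own x) by 280 mm (own y) by 12 mm with the flask, the clear pump barrel (horizontal along x, 44 mm diameter, top 72 mm above the table), and a brass pipe joining them. Origin: centre of its underside. The pump handle pulls out along the stand's own -x (roughly towards the robot).
- plunger (a joint): How far the pump handle is pulled out, in m: 0 is home (where the spring holds it), 0.065 the end stop. The spring pulls it home with about 5 N at 0 rising to about 13 N at the end stop.
- handle_grip (a point): Grip point of the red pump handle: an upright paddle 16 mm thick along the stand's x, 40 mm wide along y; its top is 127 mm above the table and this point is 105 mm above the table, on its middle. It is free on both sides above the barrel's height; at home its rear face is 42 mm from the barrel end. Moves with the handle; axes as the stand.
- pointer (a point): Tip of the thin black pointer that sticks out sideways (stand's -y) from the foot of the handle, 34 mm above the table, 50 mm to the side of the handle's middle and at the same x. Moves with the handle; axes as the stand.
- mark (a point): Middle of the yellow clip (10 mm along the stand's x, 29 mm along y, 14 mm tall, fixed) that sits on the white ruler beside the handle. The handle is at the mark when the pointer has the same position along the stand's x as this point; from home that is a pull of 28 to 50 mm. Axes as the stand.
- breadboard: Black breadboard 82 x 54 x 10 mm with a small red LED, loose bystander. Origin: centre of its underside.
- controller: Blue controller board 75 x 54 mm, 19 mm tall, loose bystander. Origin: centre of its underside.
- multimeter: Red multimeter 150 x 75 mm, 42 mm tall, lying flat, loose bystander. Origin: centre of its underside.
Things that resemble listed ones, but are neither listed nor needed, are in the scene too. What is shaped like the stopper but green is not meant.

How it is judged:
By the outcome, as a careful person would: the job done as asked, in the order asked, and still so for the second after the job is handed in, while the arm keeps its last pose, push and grip.
It also fails if it takes over 54 s, if anything falls off the work surface, if the arm or the gripper's body presses on something with over 40 N, if the wrist force passes 120 N, or if a joint passes its speed limit or range.

## Working session

There is one attempt and no reset: what is moved stays moved. The work goes in short steps, Python scripts to look and compute and a shell command to move; the robot and the scene stay as the last step left them, time stands still between calls to the robot, and variables do not carry over. Pictures are saved under pics/ and viewed, at most 14 in all, crops included, and the job is handed in when it is done.

```bash
mkdir -p pics
cat > h.py <<'E'
import numpy as np, cv2
from scipy.spatial.transform import Rotation as R
from cell import env, viewer, workorder
def rot(q): return R.from_quat(np.r_[q[1:],q[0]]).as_matrix()
def cam(n):
    c=viewer.calibration(n); f=240/np.tan(np.radians(c['vfov'])/2)
    if n=='wrist':
        s=env.get_state(); T=np.eye(4);T[:3,:3]=rot(s['tool_rot']);T[:3,3]=s['eef_pos']
        T=T@np.array(c['T_tool_cam']); return f,c['cx'],c['cy'],T[:3,:3],T[:3,3]
    a=np.array(c['attitude']); A=rot(a) if a.size==4 else a.reshape(3,3)
    return f,c['cx'],c['cy'],A,np.array(c['position'])
def onz(C,u,v,z):
    f,cx,cy,A,p=C; d=A@np.array([(u-cx)/f,(v-cy)/f,1]); return p+d*(z-p[2])/d[2]
def proj(C,P):
    f,cx,cy,A,p=C; q=A.T@(np.array(P)-p); return q[0]/q[2]*f+cx,q[1]/q[2]*f+cy
def snap(n,name):
    C=cam(n); im=np.array(viewer.snapshot(n)); cv2.imwrite(f'pics/{name}.png',im[:,:,::-1]); return C,im
E
cat > a.py <<'E'
from h import *
Z=dict(stopper_grip=92-0,flask_mouth=150,handle_grip=105,pointer=34,mark=None,dock=0,stand=0,stopper=4)
s=env.get_state();print(s['clock'],s['eef_pos'],s['tool_rot'])
Z['stopper_grip']=62;Z['mark']=30
for n in('top','scene'):
    print(n,{k:v for k,v in viewer.calibration(n).items()})
    C,im=snap(n,n+'0')
    for t,z in Z.items():
        for d in viewer.place_of(n,t)[:3]:
            r,c=d['centre']; print(t,round(d['score'],2),np.round([c,r]),np.round(onz(C,c,r,z)))
print(env.get_state()['clock'])
E
python3 a.py
```

```text
0.0 [ 196.52646374 -566.45737557  302.86276908] [-9.08057994e-04  9.86099593e-01  1.66152831e-01 -6.40445233e-05]
top {'vfov': 50.62175204493003, 'cx': 328.99264821494376, 'cy': 240.32042032460268, 'position': array([ 449.69820426,  -16.44865094, 1144.24232659]), 'attitude': array([ 0.02768851, -0.69770855,  0.71527808, -0.02851989])}
stopper_grip 0.95 [158. 309.] [400. 347.  62.]
stopper_grip 0.75 [198. 228.] [569. 261.  62.]
stopper_grip 0.67 [168. 272.] [476. 326.  62.]
flask_mouth 0.65 [273. 189.] [633.  91. 150.]
flask_mouth 0.56 [480. 181.] [ 639. -320.  150.]
handle_grip 0.58 [339. 221.] [572. -40. 105.]
pointer 0.73 [361. 226.] [567. -91.  34.]
mark 0.53 [362. 246.] [524. -92.  30.]
dock 0.82 [178. 270.] [483. 323.   0.]
stand 0.63 [316. 218.] [594.   9.   0.]
stopper 0.91 [164. 310.] [395. 352.   4.]
stopper 0.86 [178. 269.] [485. 322.   4.]
stopper 0.71 [207. 232.] [566. 255.   4.]
scene {'vfov': 48.57960275878195, 'cx': 321.1740623400239, 'cy': 240.46792918811994, 'position': array([1297.77704945, -253.25021521,  734.87636451]), 'attitude': array([-0.35436172,  0.72784764,  0.53250517, -0.24719187])}
stopper_grip 0.98 [444. 237.] [568. 263.  62.]
stopper_grip 0.75 [450. 208.] [480. 325.  62.]
stopper_grip 0.75 [442. 187.] [399. 347.  62.]
flask_mouth 0.89 [385. 240.] [641.  90. 150.]
handle_grip 0.9 [300. 249.] [570. -44. 105.]
handle_grip 0.3 [136. 367.] [ 757. -347.  105.]
pointer 0.88 [276. 280.] [563. -92.  34.]
mark 0.35 [507. 283.] [699. 335.  30.]
dock 0.64 [447. 233.] [490. 325.   0.]
stand 0.82 [331. 291.] [590.  11.   0.]
stand 0.2 [303. 249.] [449.  -4.   0.]
stopper 0.91 [441. 256.] [563. 268.   4.]
stopper 0.66 [445. 234.] [496. 314.   4.]
stopper 0.56 [435. 206.] [392. 345.   4.]
0.9
```

```bash
python3 -c "
import cv2
a=cv2.imread('pics/top0.png')[110:390,110:510];b=cv2.imread('pics/scene0.png')[120:400,120:520]
import numpy as np
cv2.imwrite('pics/c0.png',cv2.resize(np.vstack([a,b]),None,fx=1.07,fy=1.07))
cv2.imwrite('pics/c1.png',cv2.resize(a,(800,560),interpolation=2))"
```

```text
(no output)
```

View pics/c1.png

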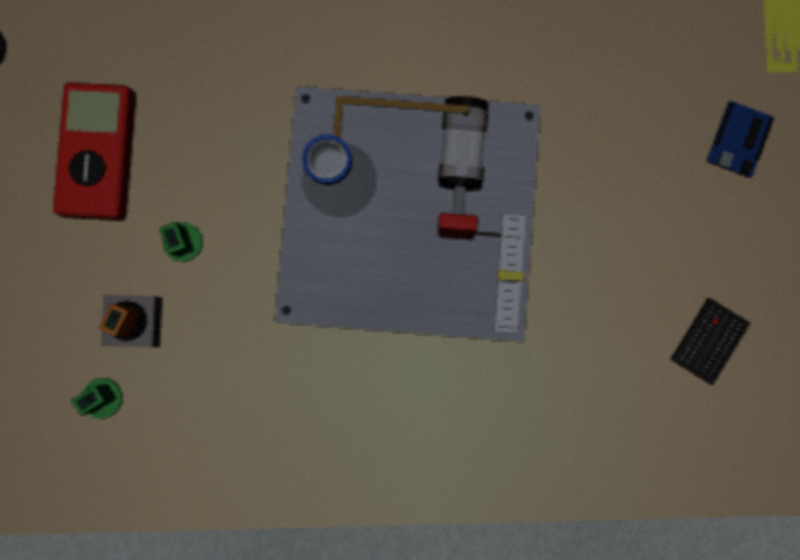

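View pics/scene0.png

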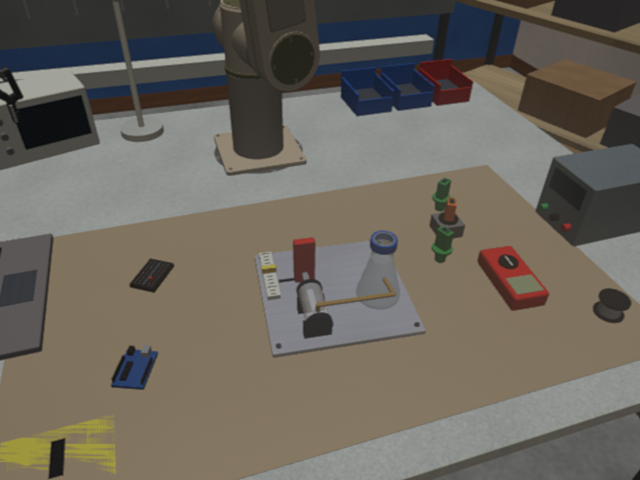

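The top view shows the orange stopper in its dock at about (158,270), with a green decoy above it and one below. The flask ring is at (273,189), the handle at (339,222) and the clip at (365,247). The scene view agrees. I'll move over the dock.

```bash
M='{"tx":0.75,"ty":-1},{"tx":0.75,"ty":-1},{"tx":0.75,"ty":-1}'
python3 -m inch '[{"tx":0.75,"ty":-1},{"tx":0.75,"ty":-1},{"tx":0.75,"ty":-1},{"tx":0.75,"ty":-1},{"tx":0.75,"ty":-1},{"tx":0.75,"ty":-1},{"tx":0.75,"ty":-1},{"tx":0.75,"ty":-1},{"tx":0.75,"ty":-1},{"tx":0.75,"ty":-1}]'
python3 -m inch '[{"tx":0.75,"ty":-1},{"tx":0.75,"ty":-1},{"tx":0.75,"ty":-1},{"tx":0.75,"ty":-1},{"tx":0.75,"ty":-1},{"tx":0.75,"ty":-1},{"tx":0.75,"ty":-1},{"tx":0.75,"ty":-1},{"tx":0.75,"ty":-1},{"tx":0.75,"ty":-1}]'; python3 -c "
from h import *
print(viewer.calibration('wrist')); s=env.get_state(); print(rot(s['tool_rot']).round(3))"
```

```text
{'vfov': 66.38061795548698, 'cx': 316.9197165317529, 'cy': 238.08384451519288, 'T_tool_cam': array([[ 9.78474422e-04, -9.45963081e-01, -3.24272866e-01,
         8.46170023e+01],
       [ 9.99999415e-01,  7.76103480e-04,  7.53404419e-04,
        -9.27761149e-02],
       [-4.61023466e-04, -3.24273413e-01,  9.45963287e-01,
        -7.03244625e+01],
       [ 0.00000000e+00,  0.00000000e+00,  0.00000000e+00,
         1.00000000e+00]])}
[[ 0.945  0.328  0.   ]
 [ 0.328 -0.945  0.   ]
 [ 0.    -0.    -1.   ]]validation failed for argument at $[0]...
validation failed for argument at $[0]...
```

```bash
python3 -m inch '[{"tx":0.75,"ty":-1,"tz":0,"twist":0,"claw":1},{"tx":0.75,"ty":-1,"tz":0,"twist":0,"claw":1},{"tx":0.75,"ty":-1,"tz":0,"twist":0,"claw":1},{"tx":0.75,"ty":-1,"tz":0,"twist":0,"claw":1},{"tx":0.75,"ty":-1,"tz":0,"twist":0,"claw":1},{"tx":0.75,"ty":-1,"tz":0,"twist":0,"claw":1},{"tx":0.75,"ty":-1,"tz":0,"twist":0,"claw":1},{"tx":0.75,"ty":-1,"tz":0,"twist":0,"claw":1},{"tx":0.75,"ty":-1,"tz":0,"twist":0,"claw":1},{"tx":0.75,"ty":-1,"tz":0,"twist":0,"claw":1}]' 30
```

```text
clock: 1.73
eef_pos: [292.0, -267.9, 304.0]
tool_rot: [0.0, 0.986, 0.166, 0.0]
force: [0.1, -0.3, 0.6]
gripper_width: 85.6
finger_force: 0.0
```

```bash
python3 -m inch '[{"tx":0.75,"ty":-1,"tz":0,"twist":0,"claw":1},{"tx":0.75,"ty":-1,"tz":0,"twist":0,"claw":1},{"tx":0.75,"ty":-1,"tz":0,"twist":0,"claw":1},{"tx":0.75,"ty":-1,"tz":0,"twist":0,"claw":1},{"tx":0.75,"ty":-1,"tz":0,"twist":0,"claw":1},{"tx":0.75,"ty":-1,"tz":0,"twist":0,"claw":1},{"tx":0.75,"ty":-1,"tz":0,"twist":0,"claw":1},{"tx":0.75,"ty":-1,"tz":0,"twist":0,"claw":1},{"tx":0.75,"ty":-1,"tz":0,"twist":0,"claw":1},{"tx":0.75,"ty":-1,"tz":0,"twist":0,"claw":1}]' 30 >/dev/null
python3 -m inch '[{"tx":0.75,"ty":-1,"tz":0,"twist":0,"claw":1},{"tx":0.75,"ty":-1,"tz":0,"twist":0,"claw":1},{"tx":0.75,"ty":-1,"tz":0,"twist":0,"claw":1},{"tx":0.75,"ty":-1,"tz":0,"twist":0,"claw":1},{"tx":0.75,"ty":-1,"tz":0,"twist":0,"claw":1},{"tx":0.75,"ty":-1,"tz":0,"twist":0,"claw":1},{"tx":0.75,"ty":-1,"tz":0,"twist":0,"claw":1},{"tx":0.75,"ty":-1,"tz":0,"twist":0,"claw":1},{"tx":0.75,"ty":-1,"tz":0,"twist":0,"claw":1},{"tx":0.6,"ty":-0.5,"tz":0,"twist":0,"claw":1},{"tx":0,"ty":0,"tz":0,"twist":0,"claw":1}]'
cat > w.py <<'E'
from h import *
import sys
C,im=snap('wrist',sys.argv[1]); s=env.get_state()
for a in sys.argv[2:]:
    t,z=a.split('='); 
    for d in viewer.place_of('wrist',t)[:3]:
        r,c=d['centre']; print(t,round(d['score'],2),np.round([c,r]),np.round(onz(C,c,r,float(z)),1))
E
python3 w.py w1 stopper_grip=62 stopper=4 dock=0
```

```text
clock: 3.48
eef_pos: [483.5, 316.0, 303.3]
tool_rot: [-0.0, 0.986, 0.167, 0.0]
force: [0.5, -0.0, 0.7]
gripper_width: 85.2
finger_force: 0.0
stopper_grip 0.9 [310. 214.] [481.7 321.7  62. ]
stopper_grip 0.77 [251. 282.] [401.4 353.   62. ]
stopper_grip 0.62 [413. 140.] [568.9 262.5  62. ]
stopper 0.91 [312. 195.] [486.5 322.3   4. ]
stopper 0.59 [395. 138.] [565.7 264.7   4. ]
stopper 0.59 [263. 259.] [401.9 349.2   4. ]
dock 0.6 [309. 198.] [481.5 324.4   0. ]
```

View pics/w1.png

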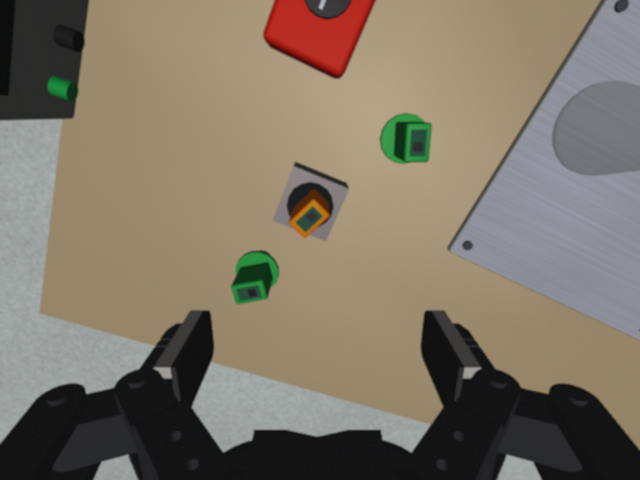

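The wrist view shows the orange block at (310,214) in the dock at (311,200), with its top face turned in the picture. Next I'll measure its yaw.

```bash
cat > y.py <<'E'
from h import *
im=cv2.imread('pics/w1.png'); C=cam('wrist')
hsv=cv2.cvtColor(im,cv2.COLOR_BGR2HSV)
m=((hsv[...,0]>5)&(hsv[...,0]<22)&(hsv[...,1]>170)&(hsv[...,2]>120)).astype(np.uint8)
m[:150]=0;m[260:]=0;m[:,:250]=0;m[:,370:]=0
r=cv2.minAreaRect(cv2.findNonZero(m)); b=cv2.boxPoints(r)
P=np.array([onz(C,u,v,84) for u,v in b]); print(m.sum(),b.round(1),P.round(1),P.mean(0))
for i in range(4):
    e=P[(i+1)%4]-P[i]; print(np.linalg.norm(e).round(1),np.degrees(np.arctan2(e[1],e[0])).round(1))
cv2.imwrite('pics/w1c.png',cv2.resize(im[150:270,250:370],(600,600),interpolation=2))
C=cam('top')
# stand yaw from top corner screws / plate edges at z=12
for u,v in [(298,88),(540,104),(523,341),(275,322)]: print(onz(C,110+u/2,110+v/2,12).round(1))
E
python3 y.py
```

```text
458 [[288.5 221.5]
 [312.5 197.5]
 [329.5 214.5]
 [305.5 238.5]] [[474.6 334.1  84. ]
 [500.1 322.   84. ]
 [491.3 304.2  84. ]
 [465.1 316.2  84. ]] [482.77358313 319.10528021  84.        ]
28.3 -25.4
19.8 -116.5
28.7 155.5
20.3 62.2
[740.3 135.   12. ]
[ 715.  -138.9   12. ]
[ 447.9 -111.2   12. ]
[475.9 164.3  12. ]
```

View pics/w1c.png

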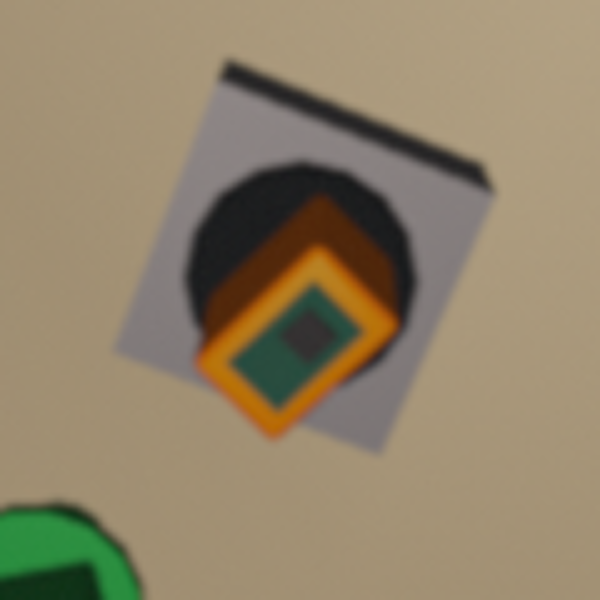

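Run:
```python
from h import *
s=env.get_state(); print(s['joint_positions'],s['clock'])
C=cam('wrist'); print(np.mean([onz(C,u,v,34) for u,v in [(294,166),(348.8,188.4),(326.4,240.8),(272.8,220)]],0))
print(np.mean([onz(C,u,v,84) for u,v in [(313.6,198.6),(330,214.6),(304.8,237.6),(289.2,222.2)]],0))
```

```text
[ 4.85298214e-01  6.33674514e-02  1.55974178e+00 -2.62322018e-04
  1.51899943e+00  1.72260772e+00] 3.6833
[482.24942351 318.39694258  34.        ]
[482.69119102 318.73845766  84.        ]
```

```bash
python3 -m inch '[{"tx":0,"ty":-0.125,"tz":0,"twist":0.0346,"claw":1},{"tx":0,"ty":0,"tz":0,"twist":0.0346,"claw":1},{"tx":0,"ty":0,"tz":0,"twist":0.0346,"claw":1},{"tx":0,"ty":0,"tz":0.5,"twist":0.0346,"claw":1},{"tx":0,"ty":0,"tz":0.8,"twist":0.0346,"claw":1},{"tx":0,"ty":0,"tz":0.8,"twist":0.0346,"claw":1},{"tx":0,"ty":0,"tz":0.8,"twist":0.0346,"claw":0.7},{"tx":0,"ty":0,"tz":0.4,"twist":0,"claw":0.7},{"tx":0,"ty":0,"tz":0,"twist":0,"claw":0.7},{"tx":0,"ty":0,"tz":0,"twist":0,"claw":0.7}]' 40
python3 w.py w2 stopper_grip=62 dock=0 stopper=4; python3 -c "
from h import *
print(rot(env.get_state()['tool_rot']).round(3),proj(cam('wrist'),[482.5,319,84]))"
```

```text
clock: 4.52
eef_pos: [481.7, 315.3, 221.6]
tool_rot: [0.0, 0.978, -0.21, -0.0]
force: [0.4, 0.1, 0.3]
gripper_width: 59.5
finger_force: 0.0
stopper_grip 0.86 [338.  83.] [568.3 263.4  62. ]
stopper_grip 0.78 [308. 248.] [483.2 321.9  62. ]
stopper_grip 0.57 [319. 354.] [403.3 349.4  62. ]
dock 0.66 [307. 222.] [483.7 323.9   0. ]
stopper 0.86 [307. 224.] [483.  324.3   4. ]
stopper 0.84 [334.  92.] [566.4 263.7   4. ]
stopper 0.6 [320. 317.] [399.4 349.6   4. ]
[[ 0.911 -0.413  0.002]
 [-0.413 -0.911  0.001]
 [ 0.002 -0.002 -1.   ]] (np.float64(314.4952912143524), np.float64(259.5611433046118))
```

View pics/w2.png

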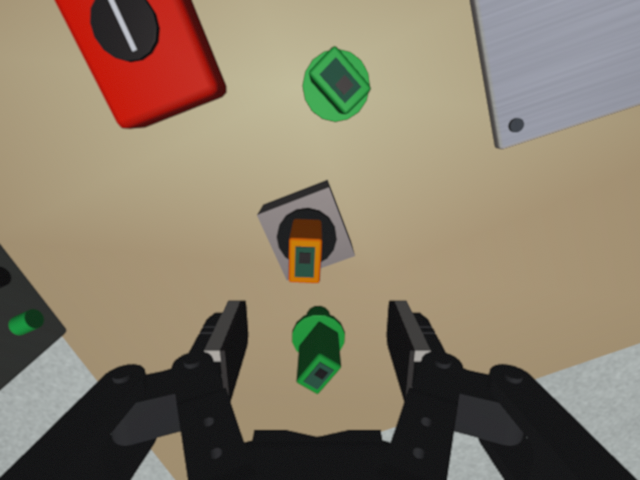

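```bash
python3 -m inch '[{"tx":-0.04,"ty":-0.28,"tz":0,"twist":0,"claw":0.7},{"tx":0,"ty":0,"tz":0.6,"twist":0,"claw":0.7},{"tx":0,"ty":0,"tz":1,"twist":0,"claw":0.7},{"tx":0,"ty":0,"tz":1,"twist":0,"claw":0.7},{"tx":0,"ty":0,"tz":0.8,"twist":0,"claw":0.7},{"tx":0,"ty":0,"tz":0.4,"twist":0,"claw":0.7},{"tx":0,"ty":0,"tz":0.2,"twist":0,"claw":0.7},{"tx":0,"ty":0,"tz":0,"twist":0,"claw":0.7},{"tx":0,"ty":0,"tz":0,"twist":0,"claw":0.7}]' 40
python3 -m inch '[{"tx":0,"ty":0,"tz":0,"twist":0,"claw":0.1},{"tx":0,"ty":0,"tz":0,"twist":0,"claw":0.1},{"tx":0,"ty":0,"tz":0,"twist":0,"claw":0.1},{"tx":0,"ty":0,"tz":0,"twist":0,"claw":0.1},{"tx":0,"ty":0,"tz":0,"twist":0,"claw":0.1},{"tx":0,"ty":0,"tz":0,"twist":0,"claw":0.1},{"tx":0,"ty":0,"tz":0,"twist":0,"claw":0.1}]' 40
```

```text
clock: 5.47
eef_pos: [484.5, 323.2, 122.6]
tool_rot: [-0.0, 0.977, -0.212, 0.001]
force: [0.6, -0.6, 0.7]
gripper_width: 59.7
finger_force: 0.0
clock: 6.05
eef_pos: [484.5, 323.1, 122.6]
tool_rot: [-0.001, 0.977, -0.212, 0.001]
force: [-1.0, 0.4, 6.1]
gripper_width: 19.6
finger_force: 39.7
```

```bash
python3 -m inch '[{"tx":0,"ty":0,"tz":-0.4,"twist":0,"claw":0.1},{"tx":0,"ty":0,"tz":-0.8,"twist":0,"claw":0.1},{"tx":0,"ty":0,"tz":-1,"twist":0,"claw":0.1},{"tx":0,"ty":0,"tz":-1,"twist":0,"claw":0.1},{"tx":0,"ty":0,"tz":-1,"twist":0,"claw":0.1},{"tx":0,"ty":0,"tz":-1,"twist":0,"claw":0.1},{"tx":0,"ty":0,"tz":-1,"twist":0,"claw":0.1},{"tx":0,"ty":0,"tz":-0.6,"twist":0,"claw":0.1},{"tx":0,"ty":0,"tz":-0.3,"twist":0,"claw":0.1}]' 40
python3 -m inch '[{"tx":0.5,"ty":0.4,"tz":0,"twist":0,"claw":0.1},{"tx":0.8,"ty":0.7,"tz":0,"twist":0,"claw":0.1},{"tx":1,"ty":0.85,"tz":0,"twist":0,"claw":0.1},{"tx":1,"ty":0.85,"tz":0,"twist":0,"claw":0.1},{"tx":1,"ty":0.85,"tz":0,"twist":0,"claw":0.1},{"tx":1,"ty":0.85,"tz":0,"twist":0,"claw":0.1},{"tx":0.8,"ty":0.7,"tz":0,"twist":0,"claw":0.1},{"tx":0.5,"ty":0.5,"tz":0,"twist":0,"claw":0.1},{"tx":0.4,"ty":0.2,"tz":0,"twist":0,"claw":0.1},{"tx":0,"ty":0,"tz":0,"twist":0,"claw":0.1},{"tx":0,"ty":0,"tz":0,"twist":0,"claw":0.1}]' 40
python3 w.py w3 flask_mouth=150 mark=26 pointer=34 handle_grip=105
```

```text
clock: 6.8
eef_pos: [484.5, 323.1, 302.7]
tool_rot: [-0.001, 0.977, -0.212, 0.002]
force: [-0.5, 0.1, -1.1]
gripper_width: 19.5
finger_force: 39.0
clock: 7.72
eef_pos: [581.9, 116.2, 298.3]
tool_rot: [-0.0, 0.977, -0.212, -0.001]
force: [0.7, -0.1, -1.4]
gripper_width: 20.1
finger_force: 39.1
flask_mouth 0.95 [317. 162.] [633.8  93.3 150. ]
mark 0.92 [560. 169.] [ 519.8 -102.3   26. ]
mark 0.17 [320. 159.] [620.5  96.1  26. ]
handle_grip 0.55 [522. 155.] [573.1 -37.8 105. ]
```

View pics/w3.png

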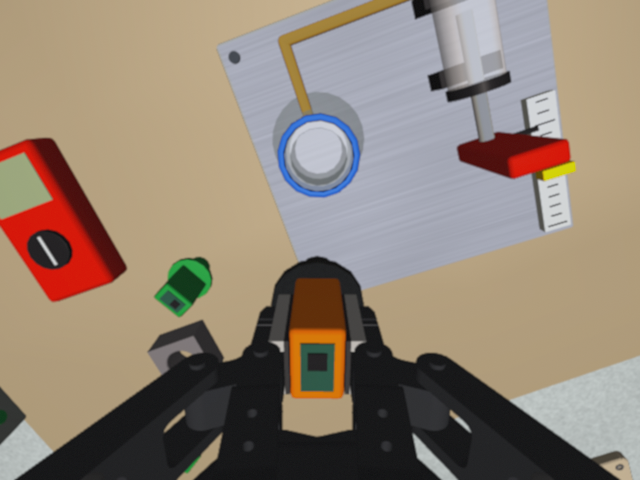

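```bash
cat > f.py <<'E'
from h import *
import sys
im=cv2.imread(f'pics/{sys.argv[1]}.png'); C=cam('wrist'); s=env.get_state(); Rt=rot(s['tool_rot']); p=np.array(s['eef_pos'])
hsv=cv2.cvtColor(im,cv2.COLOR_BGR2HSV)
m=((hsv[...,0]>100)&(hsv[...,0]<125)&(hsv[...,1]>150)&(hsv[...,2]>60)).astype(np.uint8)
n,l,st,ce=cv2.connectedComponentsWithStats(m); i=1+st[1:,4].argmax(); pts=cv2.findNonZero((l==i).astype(np.uint8)); hull=cv2.convexHull(pts)
P=np.array([onz(C,u,v,150)[:2] for u,v in hull[:,0]],np.float32)
(c,r)=cv2.minEnclosingCircle(P); print('ring',c,2*r,cv2.fitEllipse(P))
d=np.r_[c,150]-p; print('d tool',(Rt.T@d).round(1))
for x in(17,22,27): print(x,np.round(proj(C,p+Rt@[x,0,82.6]),1),np.round(proj(C,p+Rt@[x,0,88.6]),1))
print(s['joint_positions'])
E
python3 f.py w3
```

```text
ring (636.0999145507812, 92.3957290649414) 47.86652755737305 ((636.0682983398438, 92.373291015625), (47.42071533203125, 47.63864517211914), 171.99179077148438)
d tool [5.990e+01 1.000e-01 1.489e+02]
17 [318.5 269.1] [318.4 264. ]
22 [318.5 258.9] [318.4 254. ]
27 [318.5 248.5] [318.4 243.9]
[1.12298783e-01 1.14709406e-01 1.51427372e+00 2.17913211e-04
 1.51270935e+00 2.10854725e+00]
```

The blue ring fits at (636.1, 92.4) with a diameter of about 48 mm, which is right for rim height. The stopper hangs upright, centred at column 318.

```bash
python3 -m inch '[{"tx":0.4,"ty":0,"tz":0,"twist":0,"claw":0.1},{"tx":0.7,"ty":0,"tz":0,"twist":0,"claw":0.1},{"tx":0.7,"ty":0,"tz":0,"twist":0,"claw":0.1},{"tx":0.4,"ty":0,"tz":0,"twist":0,"claw":0.1},{"tx":0.22,"ty":0,"tz":0,"twist":0,"claw":0.1},{"tx":0,"ty":0,"tz":0,"twist":0,"claw":0.1},{"tx":0,"ty":0,"tz":0,"twist":0,"claw":0.1},{"tx":0,"ty":0,"tz":0,"twist":0,"claw":0.1}]' 40
python3 w.py w4; python3 f.py w4; python3 -c "
from h import *
C,im=snap('scene','s4'); cv2.imwrite('pics/s4c.png',cv2.resize(im[140:320,270:490,::-1],(770,600)))"
```

```text
clock: 8.63
eef_pos: [636.8, 91.3, 298.8]
tool_rot: [-0.0, 0.977, -0.212, -0.0]
force: [-0.2, 0.7, -0.5]
gripper_width: 19.8
finger_force: 39.1
ring (638.4199829101562, 90.00233459472656) 49.516845703125 ((637.1043090820312, 90.68270111083984), (46.5860481262207, 52.39265441894531), 65.47815704345703)
d tool [  2.2   0.5 148.9]
17 [318.5 269.1] [318.4 264. ]
22 [318.5 258.9] [318.4 254. ]
27 [318.5 248.5] [318.4 243.9]
[6.27216230e-02 2.48847903e-01 1.36383865e+00 1.40441444e-04
 1.52913419e+00 2.06010086e+00]
```

View pics/s4c.png

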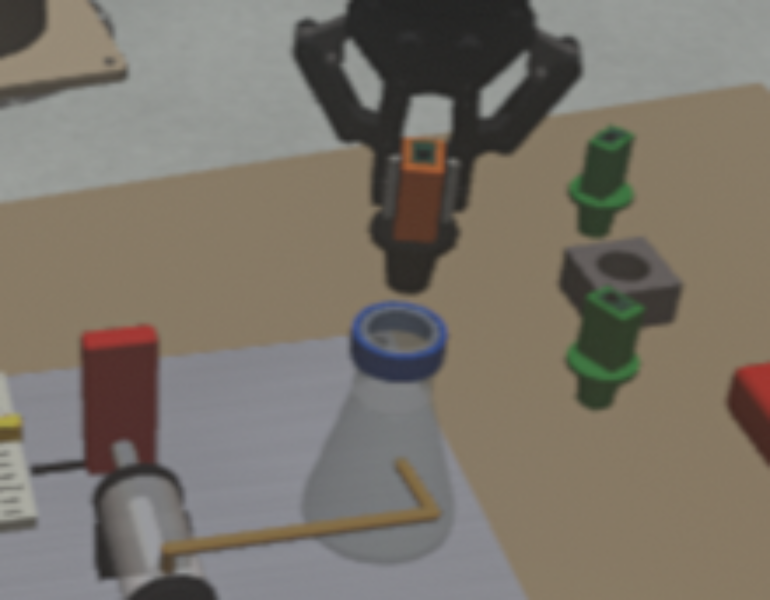

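The stopper is directly above the flask's blue rim, so I'm lowering it.

```bash
python3 -m inch '[{"tx":0,"ty":0,"tz":0.4,"twist":0,"claw":0.1},{"tx":0,"ty":0,"tz":0.4,"twist":0,"claw":0.1},{"tx":0,"ty":0,"tz":0.4,"twist":0,"claw":0.1},{"tx":0,"ty":0,"tz":0.3,"twist":0,"claw":0.1},{"tx":0,"ty":0,"tz":0.3,"twist":0,"claw":0.1},{"tx":0,"ty":0,"tz":0.2,"twist":0,"claw":0.1},{"tx":0,"ty":0,"tz":0.1,"twist":0,"claw":0.1},{"tx":0,"ty":0,"tz":0,"twist":0,"claw":0.1},{"tx":0,"ty":0,"tz":0,"twist":0,"claw":0.1}]' 40
```

```text
clock: 9.48
eef_pos: [637.2, 90.9, 246.6]
tool_rot: [-0.0, 0.977, -0.212, 0.0]
force: [0.3, 0.4, 0.0]
gripper_width: 19.6
finger_force: 39.1
```

```bash
python3 -m inch '[{"tx":0,"ty":0,"tz":0.12,"twist":0,"claw":0.1},{"tx":0,"ty":0,"tz":0.08,"twist":0,"claw":0.1},{"tx":0,"ty":0,"tz":0.04,"twist":0,"claw":0.1},{"tx":0,"ty":0,"tz":0,"twist":0,"claw":0.1},{"tx":0,"ty":0,"tz":0,"twist":0,"claw":0.1}]' 40;python3 -m inch '[{"tx":0,"ty":0,"tz":0.04,"twist":0,"claw":0.1},{"tx":0,"ty":0,"tz":0.04,"twist":0,"claw":0.1},{"tx":0,"ty":0,"tz":0,"twist":0,"claw":0.1},{"tx":0,"ty":0,"tz":0,"twist":0,"claw":0.1}]' 40
```

```text
clock: 9.9
eef_pos: [637.1, 90.9, 240.4]
tool_rot: [-0.0, 0.977, -0.212, -0.0]
force: [0.1, 0.7, -1.7]
gripper_width: 19.5
finger_force: 39.1
clock: 10.23
eef_pos: [637.2, 90.9, 238.7]
tool_rot: [-0.0, 0.977, -0.212, 0.0]
force: [0.3, 0.1, 1.0]
gripper_width: 19.5
finger_force: 39.3
```

```bash
python3 -m inch '[{"tx":0,"ty":0,"tz":0.05,"twist":0,"claw":0.1},{"tx":0,"ty":0,"tz":0,"twist":0,"claw":0.1},{"tx":0,"ty":0,"tz":0,"twist":0,"claw":0.1}]' 40
python3 -m inch '[{"tx":0,"ty":0,"tz":0.05,"twist":0,"claw":0.1},{"tx":0,"ty":0,"tz":0,"twist":0,"claw":0.1},{"tx":0,"ty":0,"tz":0,"twist":0,"claw":0.1}]' 40
```

```text
clock: 10.48
eef_pos: [637.3, 90.9, 238.6]
tool_rot: [-0.0, 0.977, -0.212, 0.0]
force: [-4.3, -0.9, 8.0]
gripper_width: 19.2
finger_force: 40.3
clock: 10.73
eef_pos: [637.3, 90.9, 238.6]
tool_rot: [-0.0, 0.977, -0.212, 0.001]
force: [-8.5, -0.7, 16.2]
gripper_width: 19.7
finger_force: 41.2
```

It's seated: TCP is at the predicted 238.6 with contact force building. Releasing and lifting.

```bash
python3 -m inch '[{"tx":0,"ty":0,"tz":-0.08,"twist":0,"claw":0.1},{"tx":0,"ty":0,"tz":0,"twist":0,"claw":0.3},{"tx":0,"ty":0,"tz":0,"twist":0,"claw":0.6},{"tx":0,"ty":0,"tz":0,"twist":0,"claw":0.6},{"tx":0,"ty":0,"tz":0,"twist":0,"claw":0.6},{"tx":0,"ty":0,"tz":0,"twist":0,"claw":0.6},{"tx":0,"ty":0,"tz":0,"twist":0,"claw":0.6}]'
python3 -m inch '[{"tx":0,"ty":0,"tz":-0.2,"twist":0,"claw":0.6},{"tx":0,"ty":0,"tz":-0.6,"twist":0,"claw":0.6},{"tx":0,"ty":0,"tz":-0.8,"twist":0,"claw":0.6},{"tx":0,"ty":0,"tz":-0.8,"twist":0,"claw":0.6},{"tx":0,"ty":0,"tz":-0.6,"twist":0,"claw":0.6},{"tx":0,"ty":0,"tz":-0.2,"twist":0,"claw":0.6},{"tx":0,"ty":0,"tz":0,"twist":0,"claw":0.6},{"tx":0,"ty":0,"tz":0,"twist":0,"claw":0.6}]'
python3 - <<'E'
from h import *
C,im=snap('wrist','w5'); C2,im2=snap('scene','s5')
b=np.vstack([cv2.resize(im,(400,300)),]) 
a=cv2.resize(im2[140:320,270:490],(367,300))
cv2.imwrite('pics/c5.png',np.hstack([b,a])[:,:,::-1])
for n,c in(('wrist',C),('scene',C2)):
  for t,z in dict(mark=30,pointer=34,handle_grip=105).items():
    for d in viewer.place_of(n,t)[:2]:
        r,cc=d['centre']; print(n,t,round(d['score'],2),np.round([cc,r]),np.round(onz(c,cc,r,z),1))
print(env.get_state()['joint_positions'],env.get_state()['eef_pos'])
E
```

```text
clock: 11.32
eef_pos: [637.0, 90.9, 237.6]
tool_rot: [0.0, 0.977, -0.212, -0.0]
force: [-0.0, -0.1, -0.1]
gripper_width: 50.9
finger_force: 0.0
clock: 11.98
eef_pos: [637.0, 90.9, 317.5]
tool_rot: [0.0, 0.977, -0.212, -0.0]
force: [-0.5, 0.8, -1.4]
gripper_width: 51.2
finger_force: 0.0
wrist mark 0.63 [513. 192.] [566.4 -89.2  30. ]
wrist mark 0.58 [534. 230.] [519.  -98.4  30. ]
wrist pointer 0.9 [512. 190.] [569.4 -87.5  34. ]
wrist handle_grip 0.76 [496. 230.] [572.  -38.3 105. ]
scene mark 0.6 [446. 232.] [519.2 299.4  30. ]
scene mark 0.48 [269. 265.] [512.1 -93.4  30. ]
scene pointer 0.9 [278. 276.] [553.  -84.1  34. ]
scene handle_grip 0.81 [303. 248.] [568.4 -38.8 105. ]
[6.21028461e-02 2.43074919e-01 1.33731223e+00 1.71865507e-06
 1.56220569e+00 2.06000924e+00] [636.91557038  90.90459389 317.2448727 ]
```

View pics/c5.png

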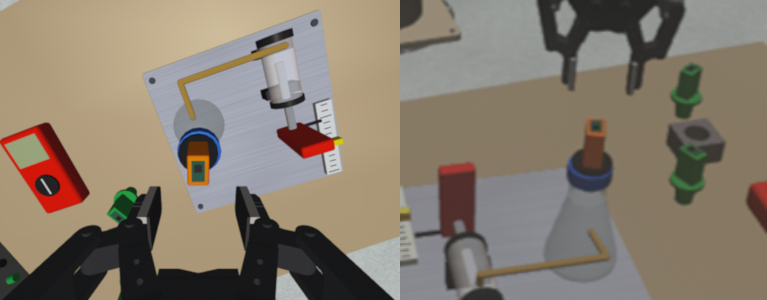

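The stopper sits flat on the rim and is released. Next I'm going over the pointer and clip for a close measurement.

```bash
python3 -m inch '[{"tx":0,"ty":0.5,"tz":0,"twist":0,"claw":0.6},{"tx":0,"ty":0.8,"tz":0,"twist":0,"claw":0.6},{"tx":0,"ty":1,"tz":0,"twist":0,"claw":0.6},{"tx":0,"ty":1,"tz":0,"twist":0,"claw":0.6},{"tx":-0.1,"ty":1,"tz":0.2,"twist":0,"claw":0.6},{"tx":-0.1,"ty":1,"tz":0.6,"twist":0,"claw":0.6},{"tx":-0.1,"ty":1,"tz":0.6,"twist":0,"claw":0.6},{"tx":0,"ty":1,"tz":0.4,"twist":0,"claw":0.6},{"tx":0,"ty":0.6,"tz":0.2,"twist":0,"claw":0.6},{"tx":0,"ty":0.3,"tz":0.1,"twist":0,"claw":0.6},{"tx":0,"ty":0,"tz":0,"twist":0,"claw":0.6},{"tx":0,"ty":0,"tz":0,"twist":0,"claw":0.6}]'
python3 w.py w6 mark=26 pointer=34 handle_grip=105; python3 -c "
import cv2
im=cv2.imread('pics/w6.png'); cv2.imwrite('pics/w6c.png',cv2.resize(im[60:300,160:480],(800,600),interpolation=2))"
```

```text
clock: 13.38
eef_pos: [545.4, -92.7, 265.9]
tool_rot: [-0.0, 0.977, -0.212, 0.0]
force: [-0.3, 0.5, -0.1]
gripper_width: 51.6
finger_force: 0.0
mark 0.85 [334. 239.] [518.8 -96.6  26. ]
pointer 0.68 [301. 195.] [568.9 -88.   34. ]
handle_grip 0.6 [228. 243.] [571.9 -38.9 105. ]
```

View pics/w6c.png

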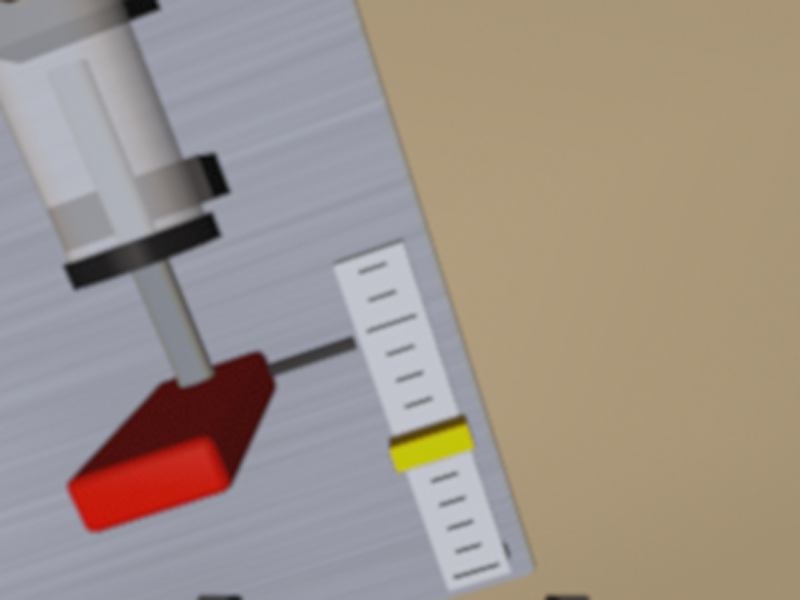

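```bash
cat > t.py <<'E'
from h import *
from scipy.optimize import least_squares
ex=np.array([np.cos(np.radians(-5.8)),np.sin(np.radians(-5.8)),0])
C0=cam('wrist'); q=env.get_state(); Rt=rot(q['tool_rot']); T=np.array(viewer.calibration('wrist')['T_tool_cam'])
def wc(p): return (*C0[:4],np.array(p)+Rt@T[:3,3])
V=[('w6',wc(q['eef_pos'])),('w5',wc([636.9,90.9,317.3])),('w3',wc([581.9,116.2,298.5])),('top0',cam('top'))]
obs=[]
for n,C in V:
    im=cv2.imread(f'pics/{n}.png'); h=cv2.cvtColor(im,cv2.COLOR_BGR2HSV)
    m=((h[...,0]>24)&(h[...,0]<36)&(h[...,1]>170)&(h[...,2]>(120))).astype(np.uint8)
    if n=='top0': m[:200]=0; m[:,500:]=0
    k,l,st,ce=cv2.connectedComponentsWithStats(m); i=1+st[1:,4].argmax(); obs.append((C,ce[i]))
    r=cv2.minAreaRect(cv2.findNonZero((l==i).astype(np.uint8)))
    print(n,ce[i].round(1),st[i],[ (onz(C,*ce[i],z)).round(1)[:2] for z in(24,28,32)],r)
for sel in([0,1,2],[0,1],[0,3],[0,1,2,3]):
    f=lambda P:np.ravel([np.array(proj(obs[i][0],P))-obs[i][1] for i in sel])
    s=least_squares(f,[520,-95,28]); print(sel,s.x.round(1),s.fun.round(1),(s.x@ex).round(1))
C=V[0][1]
for u,v in[(355,343),(310,358),(272,371)]:
    P=onz(C,160+u/2.5,60+v/2.5,34); print('ptr',P.round(1),(P@ex).round(1))
# handle top face corners, z=127
H=[onz(C,160+u/2.5,60+v/2.5,127) for u,v in[(70,486),(212,436),(230,488),(92,531)]]
print('handle',np.round(H,1),np.mean(H,0).round(1),(np.mean(H,0)@ex).round(1))
print('yaw',[np.degrees(np.arctan2(*(a-b)[:2])).round(1) for a,b in((H[1],H[0]),(H[2],H[3]))])
E
python3 t.py
```

```text
w6 [332.3 238.2] [317 229  32  19 322] [array([520. , -94.5]), array([521.3, -94.9]), array([522.6, -95.3])] ((332.25, 238.25003051757812), (10.11928653717041, 31.306547164916992), 71.56504821777344)
w5 [541.2 226.3] [535 221  14  12 122] [array([ 516.7, -109.2]), array([ 518.8, -107.3]), array([ 521. , -105.5])] ((541.0059204101562, 226.27647399902344), (9.00261402130127, 14.20894718170166), 77.47119140625)
w3 [558.6 170.3] [542 162  34  18 325] [array([ 519.5, -102.8]), array([ 521.1, -100.7]), array([522.7, -98.5])] ((558.63037109375, 170.4812469482422), (9.875775337219238, 34.435272216796875), 72.34986877441406)Traceback (most recent call last):
  File "t.py", line 12, in <module>
    k,l,st,ce=cv2.connectedComponentsWithStats(m); i=1+st[1:,4].argmax(); obs.append((C,ce[i]))
                                                       ~~~~~~~~~~~~~~~^^
ValueError: attempt to get argmax of an empty sequence
```

```bash
sed -i "s/V>//; s/('w5',wc(\[636.9,90.9,317.3\])),//; s/>170)&(h\[...,2\]>(120))/>(110 if n=='top0' else 170))\&(h[...,2]>(80 if n=='top0' else 120))/; s/m\[:200\]=0;/m[:225]=0;m[265:]=0;m[:,:345]=0;/; s/m\[:,500:\]=0/m[:,390:]=0/; s/(\[0,1,2\],\[0,1\],\[0,3\],\[0,1,2,3\])/([0,1],[0,2],[0,1,2])/" t.py; python3 t.py
```

```text
w6 [332.3 238.2] [317 229  32  19 322] [array([520. , -94.5]), array([521.3, -94.9]), array([522.6, -95.3])] ((332.25, 238.25003051757812), (10.11928653717041, 31.306547164916992), 71.56504821777344)
w3 [558.6 170.3] [542 162  34  18 325] [array([ 519.5, -102.8]), array([ 521.1, -100.7]), array([522.7, -98.5])] ((558.63037109375, 170.4812469482422), (9.875775337219238, 34.435272216796875), 72.34986877441406)
top0 [364.9 247.5] [359 245  13   5  51] [array([521.1, -97.9]), array([520.9, -97.6]), array([520.6, -97.3])] ((365.0, 247.0), (4.0, 12.0), 90.0)
[0, 1] [524.5 -95.9  37. ] [-0.1 -0.2  0.1  0.2] 531.5
[0, 2] [521.7 -95.4  29.5] [ 0.4 -0.  -1.  -0.4] 528.7
[0, 1, 2] [523.8 -96.2  35.9] [ 0.6 -0.1 -0.2  0.6 -0.4 -1.5] 530.8
ptr [567.1 -86.9  34. ] 573.0
ptr [568.7 -70.8  34. ] 573.0
ptr [570.  -57.1  34. ] 572.8
handle [[580.8 -20.1 127. ]
 [577.8 -57.8 127. ]
 [564.1 -55.6 127. ]
 [568.1 -18.9 127. ]] [572.7 -38.1 127. ] 573.6
yaw [np.float64(-175.6), np.float64(-173.8)]
```

```bash
python3 -m inch '[{"tx":0,"ty":0,"tz":0,"twist":-0.0354,"claw":0.6},{"tx":0,"ty":0,"tz":0,"twist":-0.0354,"claw":0.6},{"tx":0,"ty":0,"tz":0,"twist":-0.0354,"claw":0.6},{"tx":0,"ty":0,"tz":0,"twist":-0.0354,"claw":0.6},{"tx":0,"ty":0,"tz":0,"twist":-0.0354,"claw":0.6},{"tx":0,"ty":0,"tz":0,"twist":-0.0354,"claw":0.6},{"tx":0,"ty":0,"tz":0,"twist":-0.0354,"claw":0.6},{"tx":0,"ty":0,"tz":0,"twist":-0.0354,"claw":0.6},{"tx":0,"ty":0,"tz":0,"twist":-0.0354,"claw":0.6},{"tx":0,"ty":0,"tz":0,"twist":-0.0354,"claw":0.6},{"tx":0,"ty":0,"tz":0,"twist":-0.0354,"claw":0.6},{"tx":0,"ty":0,"tz":0,"twist":-0.0354,"claw":0.6}]'>/dev/null
python3 -m inch '[{"tx":0,"ty":0,"tz":0,"twist":-0.0354,"claw":0.6},{"tx":0,"ty":0,"tz":0,"twist":-0.0354,"claw":0.6},{"tx":0,"ty":0,"tz":0,"twist":-0.0354,"claw":0.6},{"tx":0,"ty":0,"tz":0,"twist":-0.0354,"claw":0.6},{"tx":0,"ty":0,"tz":0,"twist":-0.0354,"claw":0.6},{"tx":0,"ty":0,"tz":0,"twist":0,"claw":0.6},{"tx":0,"ty":0,"tz":0,"twist":0,"claw":0.6}]'
python3 w.py w7 mark=29 pointer=34 handle_grip=105; python3 -c "
import cv2
im=cv2.imread('pics/w7.png'); cv2.imwrite('pics/w7c.png',cv2.resize(im[60:300,160:480],(800,600),interpolation=2))
from h import *
print(rot(env.get_state()['tool_rot']).round(3),env.get_state()['joint_positions'])"
```

```text
clock: 15.17
eef_pos: [545.7, -92.0, 265.6]
tool_rot: [0.0, 0.745, 0.667, 0.0]
force: [-0.3, -0.2, 0.0]
gripper_width: 51.2
finger_force: 0.0
mark 0.59 [288. 223.] [521.  -96.7  29. ]
pointer 0.69 [342. 206.] [568.9 -85.3  34. ]
handle_grip 0.86 [348. 160.] [572.3 -38.6 105. ]
[[ 0.109  0.994  0.   ]
 [ 0.994 -0.109  0.   ]
 [ 0.     0.    -1.   ]] [-2.60468957e-01  2.50588928e-02  1.66949615e+00  5.36154682e-05
  1.44696296e+00 -1.51232086e-01]
```

View pics/w7c.png

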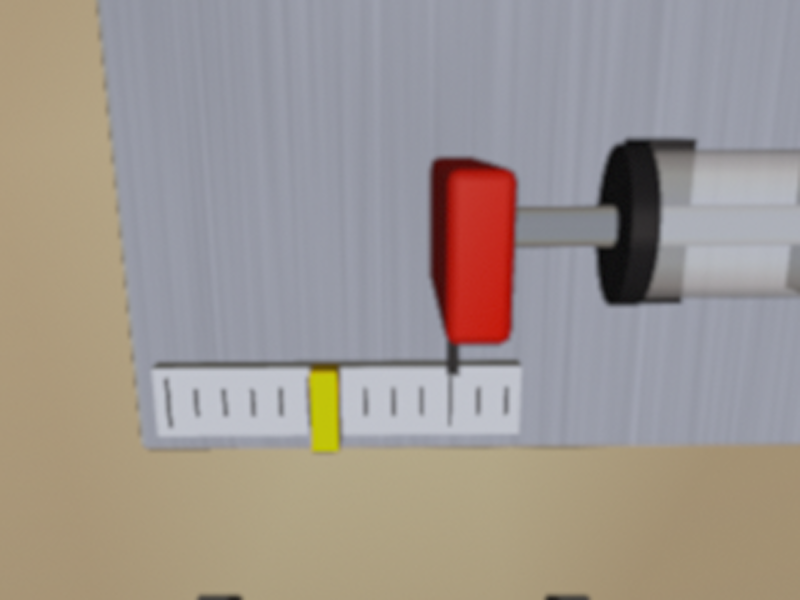

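The crop shows the clip centred at column 324.5 and the pointer tip at 453.5, nearly symmetric about the optical axis. Clip height therefore matters little.

Run:
```python
from h import *
C=cam('wrist')
for yaw in(-5.8,-6.3):
    ex=np.array([np.cos(np.radians(yaw)),np.sin(np.radians(yaw)),0])
    g=lambda u,v,z:(onz(C,160+u/2.5,60+v/2.5,z))
    p=g(453.5,372,34)
    for z in(26,30,36):
        k=g(324.8,410,z); print(yaw,z,k.round(1),p.round(1),((p-k)@ex).round(1))
H=[g(450,167,127),g(515,175,127),g(511,340,127),g(452,343,127)]
print(np.round(H,1),np.mean(H,0).round(1))
# ruler edge yaw
a,b=g(154,366,16),g(520,363,16); print(np.degrees(np.arctan2(*(b-a)[1::-1])), np.linalg.norm(b-a))
```

```text
-5.8 26 [521.8 -98.9  26. ] [567.8 -88.   34. ] 44.6
-5.8 30 [522.3 -97.8  30. ] [567.8 -88.   34. ] 44.3
-5.8 36 [522.9 -96.   36. ] [567.8 -88.   34. ] 43.8
-6.3 26 [521.8 -98.9  26. ] [567.8 -88.   34. ] 44.5
-6.3 30 [522.3 -97.8  30. ] [567.8 -88.   34. ] 44.2
-6.3 36 [522.9 -96.   36. ] [567.8 -88.   34. ] 43.7
[[567.3 -17.7 127. ]
 [581.2 -20.9 127. ]
 [577.9 -57.5 127. ]
 [564.3 -56.7 127. ]] [572.7 -38.2 127. ]
-5.717349508388103 130.96708199641628
```

```bash
python3 -m inch '[{"tx":0.5,"ty":0.2,"tz":0,"twist":0,"claw":0.6},{"tx":0.7,"ty":0.3,"tz":0,"twist":0,"claw":0.6},{"tx":0.7,"ty":0.24,"tz":0,"twist":0,"claw":0.6},{"tx":0.35,"ty":0.1,"tz":0,"twist":0,"claw":0.6},{"tx":0,"ty":0,"tz":0.4,"twist":0,"claw":0.6},{"tx":0,"ty":0,"tz":0.8,"twist":0,"claw":0.6},{"tx":0,"ty":0,"tz":0.8,"twist":0,"claw":0.6},{"tx":0,"ty":0,"tz":0.8,"twist":0,"claw":0.6},{"tx":0,"ty":0,"tz":0.7,"twist":0,"claw":0.6},{"tx":0,"ty":0,"tz":0.4,"twist":0,"claw":0.6},{"tx":0,"ty":0,"tz":0.2,"twist":0,"claw":0.6},{"tx":0,"ty":0,"tz":0,"twist":0,"claw":0.6}]'
python3 -m inch '[{"tx":0,"ty":0,"tz":0,"twist":0,"claw":0.05},{"tx":0,"ty":0,"tz":0,"twist":0,"claw":0.05},{"tx":0,"ty":0,"tz":0,"twist":0,"claw":0.05},{"tx":0,"ty":0,"tz":0,"twist":0,"claw":0.05},{"tx":0,"ty":0,"tz":0,"twist":0,"claw":0.05},{"tx":0,"ty":0,"tz":0,"twist":0,"claw":0.05},{"tx":0,"ty":0,"tz":0,"twist":0,"claw":0.05},{"tx":0,"ty":0,"tz":0,"twist":0,"claw":0.05}]' 60
```

```text
clock: 16.37
eef_pos: [571.3, -39.1, 161.4]
tool_rot: [-0.001, 0.744, 0.668, -0.001]
force: [0.3, 0.2, 0.4]
gripper_width: 51.5
finger_force: 0.0
clock: 17.03
eef_pos: [571.7, -38.9, 164.6]
tool_rot: [-0.0, 0.744, 0.668, -0.001]
force: [-11.2, 0.2, 9.9]
gripper_width: 15.3
finger_force: 59.8
```

```bash
python3 -m inch '[{"tx":0,"ty":-0.1,"tz":0,"twist":0,"claw":0.05},{"tx":0,"ty":-0.2,"tz":0,"twist":0,"claw":0.05},{"tx":0,"ty":-0.3,"tz":0,"twist":0,"claw":0.05},{"tx":0,"ty":-0.3,"tz":0,"twist":0,"claw":0.05},{"tx":0,"ty":-0.3,"tz":0,"twist":0,"claw":0.05},{"tx":0,"ty":-0.3,"tz":0,"twist":0,"claw":0.05},{"tx":0,"ty":-0.2,"tz":0,"twist":0,"claw":0.05},{"tx":0,"ty":-0.05,"tz":0,"twist":0,"claw":0.05},{"tx":0,"ty":0,"tz":0,"twist":0,"claw":0.05},{"tx":0,"ty":0,"tz":0,"twist":0,"claw":0.05},{"tx":0,"ty":0,"tz":0,"twist":0,"claw":0.05}]' 80
python3 - <<'E'
from h import *
for n in('wrist','top','scene'):
    C,im=snap(n,n+'8')
    for t,z in dict(mark=29,pointer=34,handle_grip=105).items():
        for d in viewer.place_of(n,t)[:1]:
            r,c=d['centre']; print(n,t,round(d['score'],2),np.round([c,r]),np.round(onz(C,c,r,z),1))
a=cv2.imread('pics/wrist8.png')
b=cv2.imread('pics/scene8.png')[200:320,230:390]
cv2.imwrite('pics/c8.png',np.hstack([cv2.resize(a,(400,300)),cv2.resize(b,(400,300),interpolation=2)]))
E
```

```text
clock: 17.95
eef_pos: [530.8, -34.7, 164.7]
tool_rot: [0.003, 0.744, 0.668, 0.002]
force: [8.9, -1.7, -2.0]
gripper_width: 15.1
finger_force: 78.3
wrist handle_grip 0.93 [317. 327.] [532.4 -33.7 105. ]
top pointer 0.75 [466. 275.] [ 454.1 -315.9   34. ]
scene mark 0.5 [270. 264.] [508.8 -89.1  29. ]
scene pointer 0.78 [274. 266.] [523.7 -86.3  34. ]
scene handle_grip 0.62 [298. 238.] [535.8 -38.7 105. ]
```

View pics/c8.png

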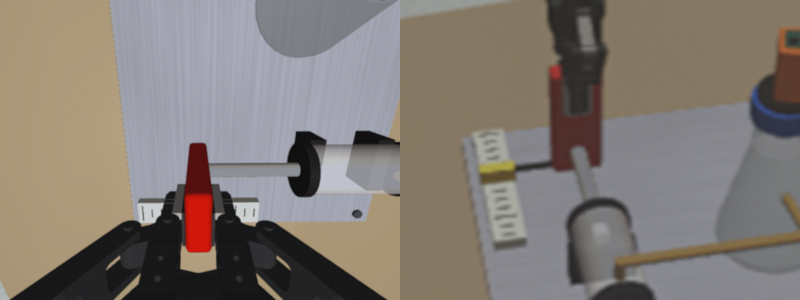

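The scene view shows the pointer just short of the clip's middle, and odometry says about 41 of the 44.3 mm. I'll finish the pull.

```bash
python3 -m inch '[{"tx":0,"ty":-0.08,"tz":0,"twist":0,"claw":0.05},{"tx":0,"ty":-0.04,"tz":0,"twist":0,"claw":0.05},{"tx":0,"ty":0,"tz":0,"twist":0,"claw":0.05},{"tx":0,"ty":0,"tz":0,"twist":0,"claw":0.05},{"tx":0,"ty":0,"tz":0,"twist":0,"claw":0.05},{"tx":0,"ty":0,"tz":0,"twist":0,"claw":0.05}]' 80
python3 - <<'E'
from h import *
s=env.get_state(); Rt=rot(s['tool_rot']); g=np.array(s['eef_pos'])+Rt@[0,0,58]
g0=np.array([571.7,-38.9,164.6])+rot(np.array([0,.744,.668,-.001]))@[0,0,58]
ex=np.array([np.cos(np.radians(-5.75)),np.sin(np.radians(-5.75)),0]); print(g,g0,(g0-g)@ex, ((np.array([571.7,-38.9,164.6])-s['eef_pos'])@ex))
C,im=snap('wrist','w9'); C2,im2=snap('scene','s9')
cv2.imwrite('pics/c9.png',np.hstack([cv2.resize(im[180:380,200:360],(400,500),interpolation=2),cv2.resize(im2[225:305,240:304],(400,500),interpolation=2)])[:,:,::-1])
E
```

```text
clock: 19.05
eef_pos: [527.9, -34.4, 164.7]
tool_rot: [0.003, 0.744, 0.668, 0.002]
force: [9.3, -2.5, -2.5]
gripper_width: 15.0
finger_force: 78.4
[528.31083911 -34.45618041 106.67809591] [571.61367537 -38.97750652 106.60011603] 43.537941726626755 43.98576101602984
```

View pics/c9.png

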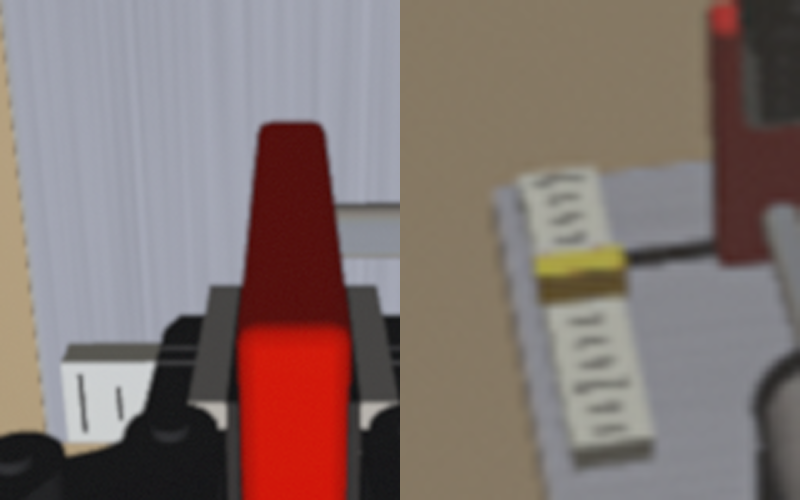

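The scene crop shows the pointer tip at (630,257), level with the middle of the clip's top face (248–270). The measured pull of about 43.8 mm matches the 43.8–44.3 mm I worked out, so I'm handing in.

```bash
python3 -c "
from h import *
s=env.get_state();print(s['clock'],s['eef_pos'],s['finger_force']);print(workorder.close_job())"
```

```text
19.15 [527.9618821  -34.38092292 164.6950981 ] 78.37157607078552
the job is handed in; nothing more can be done
None
```

I handed the job in at 19 s: the orange stopper is seated flat on the flask rim and released, and the arm still grips the pump handle about 43.8 mm out, at the clip mark to within about 1 mm by my measurements; the verdict was not shown.

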